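# Open the child-safe spice cupboard

## Robot

A 7-joint arm with a two-finger parallel gripper is mounted at the origin on the work surface. World frame = base frame: x ahead of the robot, y to its left, z up, the work surface at z = 0. Lengths are in m, angles in rad, forces in N, time in s.
With the tool pointing down it reaches from about 0.4 to 0.925 m from the base axis. Payload 5.6 kg.
Tool frame: the origin (TCP) lies midway between the tips of the shut fingers; the grasp point (between the pads) lies 19 mm behind it (bot.hold_point_z is the distance from the TCP to the grasp point, in m); z points along the fingers, y is the direction in which the jaws open and shut (so a half turn about z gives the same grasp; the last joint's range is limited). The gripper opens to 85 mm and grips with 20 to 120 N. Pads are 22 mm wide; open, the fingers measure 114 mm over their backs; the gripper's body (76 mm by 85 mm) begins 54 mm behind the grasp point. The pads swing forward as they close: fully open they stand 13 mm farther back than shut.
Start: joints at [1.094, 0.468, -0.012, 1.603, 0.006, 1.071, -0.056], TCP at [0.273, -0.59, 0.231] pointing down, gripper open.
Joint ranges: [-2.53, 2.53], [-0.31, 2.02], [-1.57, 1.55], [0.28, 2.44], [-1.29, 4.43], [0.15, 1.84], [-2.92, 2.92]. Speed limits (rad/s): [2.57, 2.57, 3.14, 3.14, 3.14, 3.14, 3.14].

## Interface

Orientations are given as a unit quaternion [w, x, y, z].
In Python, from plant import bot gives the robot as it stands. The module is installed in compiled form; this text tells all that it offers.
- The arm moves only by the tool send_rows, never from a script. Its argument "series" is a list of rows, each an object of numbers: "grip": the finger opening in m, from 0 to 0.0854; "tx", "ty", "tz": the shift along the tool's x, y, z in m; "twist": the turn about the tool's z in rad. A call has 1 to 10 rows; each row shifts and turns the commanded pose from where the row before left it, along the tool's axes as they then stand; what a row does not reach is not made up. A row lasts 1/8 s, in which the tool goes at most 62.5 mm and 10.7 degrees, less where a joint would pass 70% of its speed; a pose out of reach is approached as far as the arm can. A call is refused whole if a number of a shift passes 0.0625 or a number of a turn 0.188, either way. A call with a gripper value outside its range is refused whole. The fingers move at their own pace and stop on an object; "force" is the grip in N (left out, the last holds). Time passes only in rows, so rows that do not move let the fingers close. It gives the time, the measured TCP pose, the force and the opening at its end, in the units of the state.
- bot.state(): the state, without advancing time (a new reading comes with each control period).
- bot.snapshot(name): name is "scene" or "top"; returns a dict with "image" (400x640x3 uint8, red, green, blue), "depth" (400x640 float32, m along the optical axis (not along the pixel's ray), 0 where there is no reading), "mtx" (3x3 intrinsics, pixels), "rvec" (rotation vector, rad) and "tvec" (3), from world to camera coordinates, as OpenCV has them. Camera axes: x right, y down, z forward; pixel columns grow to the right and rows downward; lengths in m; the calibration is good to about 2 mm. A picture is of the moment at which its call begins.
- bot.close_job(): hands the job in, once; it reports no verdict.
Trained networks look in a picture, given as the dict that the camera call returned (one of the last four; its "shot" number tells which), for a name from the list of things; names that differ only in an ending like _2 or _b are one class to them, and where a whole thing is asked for, a point or a joint stands for the part that bears it (a point fixed in the world has none). Each returns a list of dicts, best first, with "p" (0 to 1); they miss things now and then, are a little off and sometimes report something else, mostly with a low value. They report only what shows in the picture. A call takes as long as a camera call.
- bot.masks_of(picture, target): "region" (400x640 bool, what is visible of it) and "pixel" ([column, row] in pixels, amid what is visible of it).
The state is a dict: "time": time; "joints": joint angles; "qvel": joint speeds; "joint_efforts": joint torques, N m; "ee_pos": TCP position; "eef_rot": TCP orientation; "ft_force": force on the tool from outside, world axes, zero at the start; "torque": the same for the moment, N m; "finger_gap": finger opening in m.
Only numpy, scipy, OpenCV 4.12 (cv2) and the standard library are available. Lean on these libraries where they do the work, as an engineer would, in place of code of your own. Each camera call takes 0.05 s, during which the arm holds its last target. There are 200 camera calls.

## Task

The little cupboard on the tiled counter hangs ajar, held by the orange child-safety catch on the back of its door. Reach over the door into the gap, push the catch down and, keeping it down, pull the door past its keeper; then swing the door wide open, at least square to the cupboard front, and leave it standing there. Do not disturb the bowl, chopper, sieve or pounder.

Things in the scene. Friction and masses are not known exactly. Their poses are not given: they have to be found in the camera images.
- cupboard: fixed wooden cupboard, 240 deep, 260 wide, 280 high (mm), on a dark plinth 2 to 32 high. Origin: centre of its underside, on the plinth; heights here count from it. Own x points front to back, y along the front, z up; front face at x = -120. Green tiled top (heights 250 to 280) juts 30 past the front as an eave: reach in under it leaning outward 30 to 45 degrees from vertical. Rail across the front, heights 204 to 250
- door_hinge (a point): point on the door's upright hinge line, at the height of the door's top edge (200 above the cupboard origin). Axes as for catch_pad
- door_corner (a point): upper corner of the door's free edge, on the back face, 210 from the hinge line, height 200. The door is white, 210 wide, 170 high (heights 30 to 200), 15 thick, the thickness lying outward of the back face; small brass knob low on its front
- door (a joint): door angle in rad: 0 shut, growing as it swings out, stop at 1.8. Upright hinge at the own -y end of the cupboard front; opening turns it counter-clockwise seen from above. It starts at about 0.3 to 0.35; the catch holds it at about 0.37 until pushed down. It stays where it is left (light friction, under 2 N at the free edge)
- catch_pad (a point): centre of the flat top of the orange catch pad, 40 by 42, 6 thick, on the door's back face just behind an orange mark on the door's top edge. It lies 165 from the hinge line, 23 behind the back face, 6 below the door's top edge, and travels with the door. Axes: x away from the door's back (into the cupboard), y along the door to its free edge, z up. A hooked arm runs from it into the cupboard, behind a fixed steel bar (keeper)
- catch (a joint): how far the catch is pushed down, in m: 0 up, 0.014 fully down. Spring: 3 N to start, 7 N fully down; the hook clears the keeper beyond 0.008. It springs up again when let go. Pulling hard on the door before pushing adds friction
- bowl: white porcelain bowl on the cupboard top, 120 across, 55 high; origin at centre of underside; leave alone
- chopper: mini chopper with lever lid, clear bowl, green cap, 114 across, about 115 high; origin at centre of underside; leave alone
- sieve: aluminium sieve, 150 across, 45 high, flat handle along its own -x to 183 from centre; origin at centre of underside; leave alone
- pounder: wooden pounder standing upright, 62 across at the foot, 155 high; origin at centre of underside; leave alone

How it is judged:
By the outcome, as a careful person would: the job done as asked, in the order asked, and still so for the second after the job is handed in, with the robot touching nothing.
It also fails if it takes over 38 s, if anything falls off the work surface, if the arm or the gripper's body presses on something with over 40 N, if the wrist force passes 120 N, or if a joint passes its speed limit or range.

## Working session

There is one attempt and no reset: what is moved stays moved. The work goes in short steps, Python scripts to look and compute and a tool call to move; the robot and the scene stay as the last step left them, time stands still between calls to the robot, and variables do not carry over. Pictures are saved under pics/ and viewed, about 8 in all and at most 12, crops included, and the job is handed in when it is done.

Besides the shell and the picture viewer there is one more tool, called after "Emit:" as name(argument=value, ...), one argument or row to a line, values as JSON. send_rows: Moves the arm, as the interface text tells. Its arguments: {"type":"object","properties":{"series":{"type":"array"},"force":{"type":"number"}},"required":["series"]}

```bash
mkdir -p pics; cat > h.py <<'E'
import numpy as np, cv2
from plant import bot
from scipy.spatial.transform import Rotation as R
def snap(n,f=None):
    s=bot.snapshot(n)
    if f: cv2.imwrite('pics/'+f,s['image'][:,:,::-1])
    return s
def cloud(s):
    d=s['depth']; v,u=np.mgrid[:400,:640]
    K=s['mtx']; c=np.stack([(u-K[0,2])/K[0,0]*d,(v-K[1,2])/K[1,1]*d,d],-1)
    Rm=cv2.Rodrigues(np.array(s['rvec'],float))[0]
    return (c-np.ravel(s['tvec']))@Rm
def proj(s,p):
    return cv2.projectPoints(np.array(p,float).reshape(-1,1,3),np.array(s['rvec'],float),np.array(s['tvec'],float),np.array(s['mtx'],float),None)[0][:,0]
E
python3 - <<'E'
from h import *
print(bot.state())
for n in ('scene','top'):
    s=snap(n,n+'1.png'); P=cloud(s)
    print(n,'cam',-cv2.Rodrigues(np.array(s['rvec'],float))[0].T@np.ravel(s['tvec']))
    for t in ('cupboard','door','door_hinge','door_corner','catch_pad','catch','bowl','chopper','sieve','pounder'):
        for m in bot.masks_of(s,t)[:2]:
            r=m['region']&(s['depth']>0); q=P[r]
            print(t,round(m['p'],2),np.round(m['pixel']),r.sum(),np.round(np.median(q,0),3) if len(q) else '',np.round(np.percentile(q,[2,98],0),3).tolist() if len(q) else '')
a=cv2.imread('pics/scene1.png');b=cv2.imread('pics/top1.png')
E
```

```text
{'time': 0.0, 'joints': array([ 1.09402256,  0.46840942, -0.01165774,  1.60363752,  0.00597815,
        1.07140993, -0.05628358]), 'qvel': array([ 2.18728666e-03, -2.14510223e-03, -1.50499695e-03, -3.69628872e-04,
        1.40333352e-03,  2.44999370e-05, -7.68082310e-04]), 'joint_efforts': array([ 8.47364572e-05, -5.32382870e+01,  2.18976033e-02, -2.51304656e+01,
        1.15219082e-02,  7.80307688e-03, -8.71174535e-06]), 'ee_pos': array([ 0.2729263 , -0.58929403,  0.23031168]), 'eef_rot': array([-8.83435774e-04,  9.76572647e-01,  2.15186033e-01, -2.37040067e-04]), 'ft_force': array([ 0.09724447, -0.07284314,  0.15863845]), 'torque': array([0.0038797 , 0.03042972, 0.02604268]), 'finger_gap': 0.08508468891973539}
scene cam [1.25584143 0.27590939 1.30556119]
cupboard 0.88 [227. 181.] 13659 [ 0.668 -0.186  0.294] [[0.473, -0.359, 0.032], [0.739, -0.054, 0.3]]
door 0.78 [274. 207.] 1386 [ 0.649 -0.076  0.195] [[0.497, -0.137, 0.042], [0.699, -0.033, 0.22]]
door_hinge 0.71 [275. 206.] 1353 [ 0.651 -0.075  0.196] [[0.5, -0.121, 0.05], [0.699, -0.034, 0.22]]
door_corner 0.58 [277. 205.] 134
[... 1405 characters left out ...]
0.039, 0.225]]
catch_pad 0.66 [352. 161.] 162 [ 0.663 -0.092  0.214] [[0.641, -0.104, 0.004], [0.719, -0.076, 0.219]]
catch 0.63 [350. 165.] 121 [ 0.662 -0.09   0.214] [[0.642, -0.101, 0.208], [0.681, -0.079, 0.219]]
bowl 0.9 [426. 197.] 1877 [ 0.565 -0.269  0.323] [[0.509, -0.314, 0.301], [0.614, -0.21, 0.356]]
chopper 0.71 [213. 158.] 1409 [0.69  0.301 0.101] [[0.643, 0.252, 0.005], [0.75, 0.357, 0.118]]
chopper 0.25 [344. 178.] 1126 [ 0.627 -0.081  0.205] [[0.507, -0.104, 0.002], [0.695, -0.036, 0.278]]
sieve 0.65 [174. 235.] 2322 [0.466 0.408 0.022] [[0.401, 0.329, -0.002], [0.538, 0.543, 0.049]]
pounder 0.64 [280. 149.] 389 [0.718 0.104 0.061] [[0.7, 0.081, 0.01], [0.745, 0.131, 0.156]]
```

View pics/scene1.png

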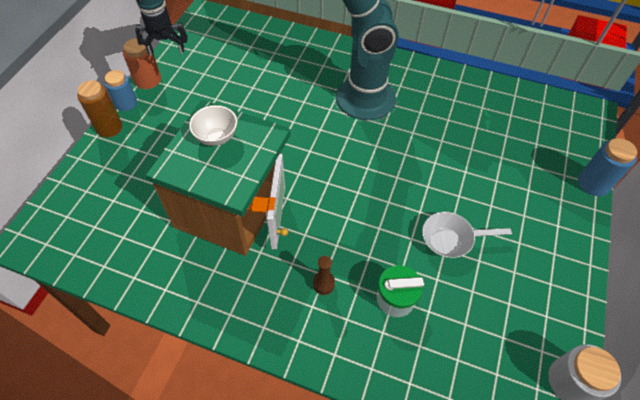

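View pics/top1.png

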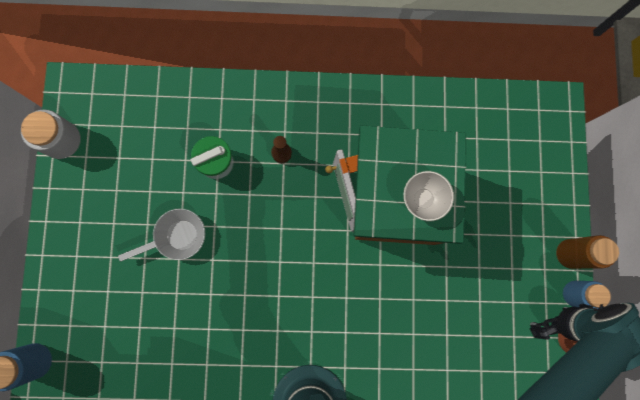

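The scene view shows the cupboard around (227,181) with its front facing world +y. The door is ajar at (275,205) and the orange pad is at (262,205). The top view agrees, with the door from (350,228) to (340,152) and the pad at (350,163). Next I'll fit the geometry.

```bash
cat > geo.py <<'E'
from h import *
def top_rect(P,m):
    q=P[m]; q=q[(q[:,2]>.29)&(q[:,2]<.315)]; 
    return cv2.minAreaRect(q[:,:2].astype(np.float32)),np.median(q[:,2])
E
python3 - <<'E'
from geo import *
for n in ('scene','top'):
    s=snap(n); P=cloud(s); im=s['image'].astype(int)
    m=bot.masks_of(s,'cupboard')[0]['region']&(s['depth']>0)
    r,z=top_rect(P,m); print(n,'rect',r,z); print(cv2.boxPoints(r).round(3).tolist())
    d=[k for k in bot.masks_of(s,'door')][0]['region']
    white=(im.min(-1)>120)&d
    q=P[white]; t=q[(q[:,2]>.205)&(q[:,2]<.228)]
    print('door all',len(q),'top strip',len(t), np.median(t[:,2]))
    vx=cv2.fitLine(t[:,:2].astype(np.float32),cv2.DIST_HUBER,0,.001,.001).ravel()
    a=(t[:,:2]-vx[2:])@vx[:2]; b=(t[:,:2]-vx[2:])@np.array([-vx[1],vx[0]])
    print('line',vx,'ang',np.arctan2(vx[1],vx[0]),'ends',(vx[2:]+np.percentile(a,[1,99])[:,None]*vx[:2]).round(4).tolist(),'thick',np.percentile(b,[3,97]).round(4))
    o=(im[...,0]>150)&(im[...,1]<140)&(im[...,2]<70)&(s['depth']>0)&(P[...,2]>.18)&(P[...,2]<.24)&(abs(P[...,0]-.66)<.06)&(abs(P[...,1]+.09)<.05)
    q=P[o]; print('orange',len(q),np.median(q,0).round(4),cv2.boxPoints(cv2.minAreaRect(q[:,:2].astype(np.float32))).round(3).tolist(),np.percentile(q[:,2],[5,50,95]).round(4))
E
```

```text
scene rect ((0.5992991924285889, -0.22844141721725464), (0.2733960449695587, 0.2837129831314087), 87.61961364746094) 0.2967627463745072
[[0.4519999921321869, -0.35899999737739563], [0.7350000143051147, -0.3709999918937683], [0.746999979019165, -0.09799999743700027], [0.46299999952316284, -0.0860000029206276]]
door all 765 top strip 326 0.21621455579945614
line [ 0.96105903  0.2763431   0.59847826 -0.08098578] ang 0.27998695 ends [[0.5049, -0.1079], [0.6983, -0.0523]] thick [-0.0078  0.0066]
orange 287 [ 0.6626 -0.0892  0.2118] [[0.6349999904632568, -0.06300000101327896], [0.6489999890327454, -0.12399999797344208], [0.6909999847412109, -0.11400000005960464], [0.6779999732971191, -0.05400000140070915]] [0.207  0.2118 0.2197]
top rect ((0.598750114440918, -0.23141375184059143), (0.2712658643722534, 0.2804761230945587), 88.05978393554688) 0.29968809297578847
[[0.45399999618530273, -0.3619999885559082], [0.734000027179718, -0.3720000088214874], [0.7429999709129333, -0.10100000351667404], [0.46299999952316284, -0.09099999815225601]]
door all 247 top strip 0 nan
  return _methods._mean(a, axis=axis, dtype=dtype,
  ret = ret.dtype.type(ret / rcount)
Traceback (most recent call last):
cv2.error: OpenCV(4.12.0) /io/opencv/modules/imgproc/src/linefit.cpp:50: error: (-215:Assertion failed) count > 0 in function 'fitLine2D_wods'
```

Emit:
send_rows(
  series=[
    {"tz":-0.055,"grip":0.0854},
    {"tz":-0.055},
    {"tz":-0.055},
    {"tz":-0.055},
    {"twist":0.154},
    {"tx":0.049,"ty":-0.038},
    {"tx":0.049,"ty":-0.038},
    {"tx":0.049,"ty":-0.038},
    {"tx":0.049,"ty":-0.038},
    {"tx":0.049,"ty":-0.038},
  ],
)

```text
$.series[0]: bad value
```

Emit:
send_rows(
  series=[
    {"tx":0.049,"ty":-0.038},
    {"tx":0.049,"ty":-0.038},
    {"tx":0.049,"ty":-0.038},
    {"tx":0.049,"ty":-0.038},
    {"tx":0.049,"ty":-0.038},
    {"tx":0.049,"ty":-0.038},
    {"tz":0},
    {"tz":0},
  ],
)

```text
$.series[0]: bad value
```

```bash
cat >> geo.py <<'E'
H=np.array([.498,-.119]); YAW0=-.035
def report():
    st=bot.state(); p=np.array(st['ee_pos']); w,x,y,z=st['eef_rot']
    M=R.from_quat([x,y,z,w]).as_matrix(); yaw=np.arctan2(M[1,0],M[0,0])
    print('t',st['time'],'tcp',p.round(4),'yaw',round(yaw,4),'tilt',round(np.arccos(-M[2,2]),4),'F',np.round(st['ft_force'],1),'gap',round(st['finger_gap'],4),'q',np.round(st['joints'],2))
    return p,yaw,M
def goto(along,out,z,th):
    "shift/twist from measured pose to door-frame pose: along, out of back face at door angle th"
    p,yaw,M=report(); f=th+YAW0; u=np.array([np.cos(f),np.sin(f)]); n=np.array([-u[1],u[0]])
    t=np.r_[H+along*u+out*n,z]; print('target',t.round(4),'shift',(M.T@(t-p)).round(4),'twist',round(-(f-yaw),4))
E
python3 - <<'E'
from geo import *
goto(.198,.0395,.27,.315)
s=snap('scene'); im=s['image'][130:280,180:380]; cv2.imwrite('pics/s2.png',cv2.resize(im[:,:,::-1],None,fx=3.9,fy=3.9,interpolation=cv2.INTER_CUBIC))
E
```

```text
t 1.4 tcp [ 0.2732 -0.5898  0.2313] yaw 0.4338 tilt 0.0001 F [ 0.1  0.3 -0.4] gap 0.0856 q [ 1.09  0.47 -0.01  1.6   0.01  1.07 -0.06]
target [ 0.6774 -0.0263  0.27  ] shift [ 0.6036 -0.3414 -0.0387] twist 0.1538
```

View pics/s2.png

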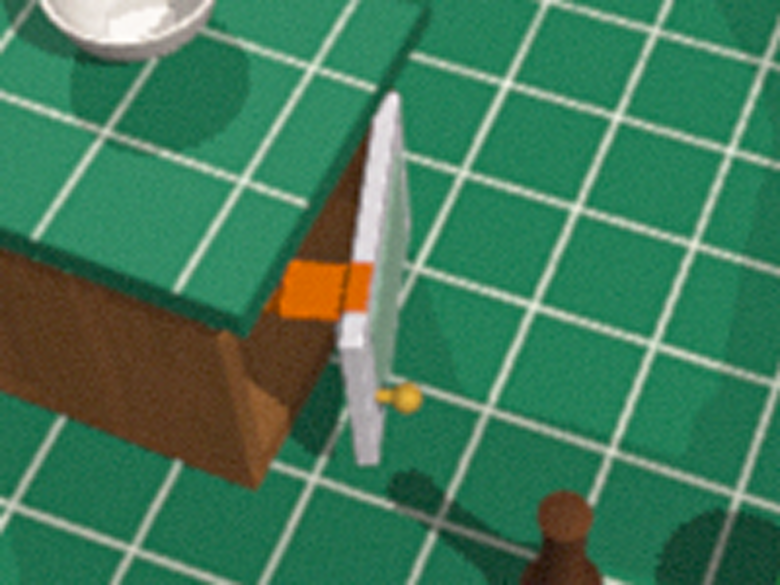

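The crop (picture 3) shows the orange pad in the gap between door and eave at about (315,290), and the knob at (405,398). The move was refused, probably because every row needs every field.

Emit:
send_rows(
  series=[
    {"grip":0.085,"tx":0,"ty":0,"tz":-0.055,"twist":0},
  ],
)

```text
time: 1.58
ee_pos: [0.272, -0.5874, 0.2821]
eef_rot: [-0.005, 0.977, 0.215, -0.001]
ft_force: [0.6, -0.3, -0.3]
finger_gap: 0.0849
```

Emit:
send_rows(
  series=[
    {"grip":0.085,"tx":0,"ty":0,"tz":-0.055,"twist":0},
    {"grip":0.085,"tx":0,"ty":0,"tz":-0.055,"twist":0},
    {"grip":0.085,"tx":0,"ty":0,"tz":-0.055,"twist":0},
    {"grip":0.085,"tx":0,"ty":0,"tz":0,"twist":0.154},
    {"grip":0.085,"tx":0.049,"ty":-0.038,"tz":0,"twist":0},
    {"grip":0.085,"tx":0.049,"ty":-0.038,"tz":0,"twist":0},
    {"grip":0.085,"tx":0.049,"ty":-0.038,"tz":0,"twist":0},
    {"grip":0.085,"tx":0.049,"ty":-0.038,"tz":0,"twist":0},
    {"grip":0.085,"tx":0.049,"ty":-0.038,"tz":0,"twist":0},
  ],
)

```text
time: 2.7
ee_pos: [0.457, -0.3378, 0.4516]
eef_rot: [0.0, 0.99, 0.139, 0.0]
ft_force: [1.6, -0.6, 0.4]
finger_gap: 0.0846
```

Emit:
send_rows(
  series=[
    {"grip":0.085,"tx":0.049,"ty":-0.038,"tz":0,"twist":0},
    {"grip":0.085,"tx":0.049,"ty":-0.038,"tz":0,"twist":0},
    {"grip":0.085,"tx":0.049,"ty":-0.038,"tz":0,"twist":0},
    {"grip":0.085,"tx":0.049,"ty":-0.038,"tz":0,"twist":0},
    {"grip":0.085,"tx":0.049,"ty":-0.038,"tz":0,"twist":0},
    {"grip":0.085,"tx":0.049,"ty":-0.038,"tz":0,"twist":0},
    {"grip":0.085,"tx":0,"ty":0,"tz":0,"twist":0},
    {"grip":0.085,"tx":0,"ty":0,"tz":0,"twist":0},
  ],
)

```text
time: 3.7
ee_pos: [0.6757, -0.0397, 0.4508]
eef_rot: [0.0, 0.99, 0.139, -0.0]
ft_force: [-0.3, -0.3, 0.0]
finger_gap: 0.085
```

```bash
python3 - <<'E'
from geo import *
goto(.198,.0395,.27,.315)
E
```

```text
t 3.7 tcp [ 0.6757 -0.0397  0.4508] yaw 0.2797 tilt 0.0011 F [-0.3 -0.3  0. ] gap 0.085 q [ 0.21  0.43 -0.32  1.19  0.13  1.54 -1.37]
target [ 0.6774 -0.0263  0.27  ] shift [ 0.0055 -0.0125  0.1808] twist -0.0003
```

Emit:
send_rows(
  series=[
    {"grip":0.085,"tx":0.005,"ty":-0.011,"tz":0.03,"twist":0},
    {"grip":0.085,"tx":0,"ty":0,"tz":0.05,"twist":0},
    {"grip":0.085,"tx":0,"ty":0,"tz":0.05,"twist":0},
    {"grip":0.085,"tx":0,"ty":0,"tz":0.05,"twist":0},
    {"grip":0.085,"tx":0,"ty":0,"tz":0,"twist":0},
  ],
)

```text
time: 4.32
ee_pos: [0.6748, -0.03, 0.2677]
eef_rot: [-0.0, 0.99, 0.138, -0.004]
ft_force: [0.1, -1.1, -0.1]
finger_gap: 0.0847
```

```bash
python3 - <<'E'
from geo import *
goto(.198,.0395,.21,.315)
a=snap('scene')['image'][120:270,200:360]; b=snap('top')['image'][110:260,270:430]
cv2.imwrite('pics/s3.png',cv2.resize(np.hstack([a,b])[:,:,::-1],None,fx=2.5,fy=2.5,interpolation=cv2.INTER_CUBIC))
E
```

```text
t 4.325 tcp [ 0.6748 -0.03    0.2677] yaw 0.2767 tilt 0.008 F [ 0.1 -1.1 -0.1] gap 0.0847 q [ 0.21  0.51 -0.31  1.47  0.16  1.19 -1.42]
target [ 0.6774 -0.0263  0.21  ] shift [ 0.004  -0.0028  0.0577] twist -0.0033
```

View pics/s3.png

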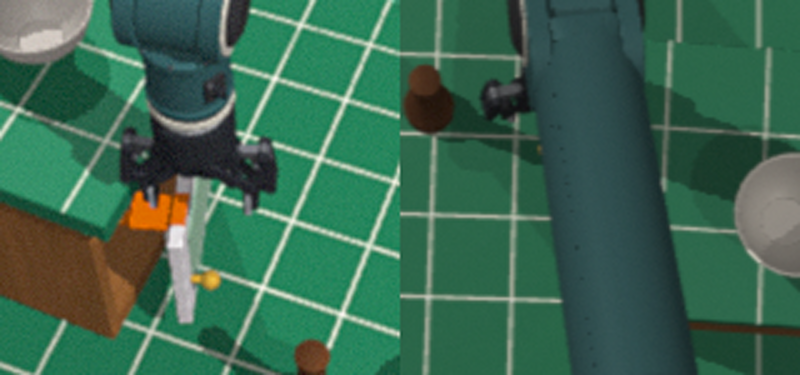

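Picture 4 shows the linkage bulging past the fingertips: bulges at (122,150) and (275,165), tips at (152,195) and (250,200). I'll measure the profile from depth, because eave clearance is tight.

```bash
python3 - <<'E'
from geo import *
p,yaw,M=report()
s=snap('scene'); P=cloud(s); q=(P[s['depth']>0]-p)@M
q=q[(abs(q[:,0])<.05)&(abs(q[:,1])<.1)]
im=s['image'][s['depth']>0]
for z in np.arange(0.0,-.13,-.01):
    k=q[(q[:,2]<z+.005)&(q[:,2]>z-.005)]
    k=k[abs(k[:,1])<.085]
    if len(k): print(round(z,3),len(k),np.round([k[:,1].min(),k[:,1].max()],3),np.sort(k[:,1].round(3))[::max(1,len(k)//14)])
E
```

```text
t 4.425 tcp [ 0.6782 -0.0288  0.2734] yaw 0.2776 tilt 0.0023 F [-0.5 -0.2  0.9] gap 0.0849 q [ 0.21  0.51 -0.31  1.47  0.16  1.19 -1.42]
0.0 31 [0.064 0.084] [0.064 0.066 0.068 0.07  0.07  0.072 0.073 0.074 0.075 0.077 0.077 0.079
 0.079 0.082 0.083 0.084]
-0.01 37 [-0.05   0.085] [-0.05   0.066  0.067  0.068  0.069  0.071  0.071  0.073  0.074  0.076
  0.078  0.079  0.079  0.081  0.081  0.082  0.083  0.084  0.085]
-0.02 115 [-0.057  0.085] [-0.057 -0.048  0.041  0.046  0.06   0.069  0.072  0.074  0.076  0.078
  0.08   0.081  0.082  0.084  0.084]
-0.03 56 [-0.057  0.085] [-0.057 -0.053 -0.05  -0.046 -0.044  0.042  0.045  0.048  0.053  0.061
  0.078  0.081  0.083  0.084]
-0.04 25 [-0.057  0.055] [-0.057 -0.055 -0.055 -0.053 -0.053 -0.051 -0.05  -0.049 -0.049 -0.046
 -0.044 -0.044  0.041  0.041  0.041  0.042  0.044  0.045  0.046  0.046
  0.049  0.052  0.052  0.055  0.055]
-0.05 22 [-0.06   0.058] [-0.06  -0.058 -0.056 -0.054 -0.049 -0.047 -0.047 -0.046 -0.044 -0.044
 -0.044  0.041  0.041  0.042  0.043  0.044  0.044  0.046  0.046  0.049
  0.052  0.058]
-0.06 122 [-0.075  0.073] [-0.075 -
[... 205 characters left out ...]
0.039  0.044  0.049  0.057  0.065]
-0.08 131 [-0.073  0.071] [-0.073 -0.068 -0.042 -0.041 -0.038 -0.034 -0.025 -0.003  0.006  0.023
  0.031  0.035  0.038  0.06   0.068]
-0.09 98 [-0.072  0.068] [-0.072 -0.071 -0.066 -0.062 -0.034 -0.03  -0.027 -0.021 -0.009  0.003
  0.021  0.028  0.032  0.06 ]
-0.1 129 [-0.071  0.066] [-0.071 -0.064 -0.056 -0.045 -0.032 -0.025 -0.021 -0.015  0.01   0.02
  0.027  0.044  0.053  0.057  0.066]
-0.11 188 [-0.07   0.066] [-0.07  -0.068 -0.063 -0.058 -0.053 -0.047 -0.041 -0.037  0.033  0.042
  0.047  0.053  0.057  0.061  0.065]
-0.12 62 [-0.068  0.065] [-0.068 -0.065 -0.064 -0.063 -0.061 -0.06  -0.056 -0.04  -0.038 -0.037
  0.035  0.056  0.059  0.061  0.063  0.064]
```

```bash
python3 - <<'E'
from geo import *
goto(.198,.056,.212,.315)
E
```

```text
t 4.475 tcp [ 0.6789 -0.0283  0.2745] yaw 0.2781 tilt 0.0045 F [ 0.2 -0.2  1.5] gap 0.0849 q [ 0.21  0.51 -0.31  1.46  0.16  1.19 -1.42]
target [ 0.6728 -0.0105  0.212 ] shift [-0.0012 -0.0189  0.0624] twist -0.0019
```

Emit:
send_rows(
  series=[
    {"grip":0.085,"tx":0,"ty":-0.018,"tz":0,"twist":0},
    {"grip":0.085,"tx":0,"ty":0,"tz":0.03,"twist":0},
    {"grip":0.085,"tx":0,"ty":0,"tz":0.026,"twist":0},
    {"grip":0.085,"tx":0,"ty":0,"tz":0,"twist":0},
    {"grip":0.085,"tx":0,"ty":0,"tz":0,"twist":0},
  ],
)

```text
time: 5.1
ee_pos: [0.6735, -0.009, 0.2174]
eef_rot: [0.0, 0.99, 0.14, 0.001]
ft_force: [-0.7, 0.2, -0.3]
finger_gap: 0.0851
```

Emit:
send_rows(
  series=[
    {"grip":0.085,"tx":0,"ty":0,"tz":0.003,"twist":0},
    {"grip":0.085,"tx":0,"ty":0,"tz":0,"twist":0},
  ],
)

```text
time: 5.35
ee_pos: [0.6728, -0.0099, 0.2129]
eef_rot: [0.0, 0.99, 0.139, 0.0]
ft_force: [-0.3, 0.6, -1.2]
finger_gap: 0.0849
```

Emit:
send_rows(
  series=[
    {"grip":0.085,"tx":0,"ty":0,"tz":0.003,"twist":0},
    {"grip":0.085,"tx":0,"ty":0,"tz":0,"twist":0},
  ],
)

```text
time: 5.6
ee_pos: [0.6724, -0.0101, 0.209]
eef_rot: [-0.0, 0.99, 0.139, -0.0]
ft_force: [0.1, -0.5, -0.6]
finger_gap: 0.0852
```

```bash
python3 - <<'E'
from geo import *
goto(.198,.056,.206,.315)
E
```

```text
t 5.6 tcp [ 0.6724 -0.0101  0.209 ] yaw 0.2796 tilt 0.0005 F [ 0.1 -0.5 -0.6] gap 0.0852 q [ 0.18  0.55 -0.31  1.55  0.18  1.07 -1.47]
target [ 0.6728 -0.0105  0.206 ] shift [0.0003 0.0005 0.003 ] twist -0.0004
```

Emit:
send_rows(
  series=[
    {"grip":0.085,"tx":0,"ty":0,"tz":0.003,"twist":0},
    {"grip":0.085,"tx":0,"ty":0,"tz":0,"twist":0},
  ],
)

```text
time: 5.85
ee_pos: [0.6724, -0.0101, 0.2058]
eef_rot: [-0.0, 0.99, 0.139, -0.0]
ft_force: [-1.1, 0.1, 0.9]
finger_gap: 0.085
```

Emit:
send_rows(
  series=[
    {"grip":0.085,"tx":0,"ty":0,"tz":0.0015,"twist":0},
    {"grip":0.085,"tx":0,"ty":0,"tz":0,"twist":0},
  ],
)

```text
time: 6.1
ee_pos: [0.6728, -0.0102, 0.2054]
eef_rot: [0.0, 0.99, 0.139, 0.0]
ft_force: [-1.8, -0.4, 3.4]
finger_gap: 0.085
```

Emit:
send_rows(
  series=[
    {"grip":0.085,"tx":0,"ty":0,"tz":0.002,"twist":0},
    {"grip":0.085,"tx":0,"ty":0,"tz":0,"twist":0},
    {"grip":0.085,"tx":0,"ty":-0.004,"tz":0,"twist":-0.018},
    {"grip":0.085,"tx":0,"ty":-0.004,"tz":0,"twist":-0.018},
    {"grip":0.085,"tx":0,"ty":-0.004,"tz":0,"twist":-0.018},
    {"grip":0.085,"tx":0,"ty":0,"tz":0,"twist":0},
  ],
)

```text
time: 6.85
ee_pos: [0.6691, -0.0007, 0.2051]
eef_rot: [0.002, 0.986, 0.165, 0.0]
ft_force: [-6.3, -3.1, 13.0]
finger_gap: 0.0846
```

```bash
python3 - <<'E'
from geo import *
goto(.182,.037,.24,.37)
a=snap('scene')['image'][120:270,200:360]
cv2.imwrite('pics/s4.png',cv2.resize(a[:,:,::-1],None,fx=3.5,fy=3.5,interpolation=cv2.INTER_CUBIC))
E
```

```text
t 6.85 tcp [ 0.6691 -0.0007  0.2051] yaw 0.332 tilt 0.0036 F [-6.3 -3.1 13. ] gap 0.0846 q [ 0.17  0.55 -0.32  1.56  0.2   1.06 -1.44]
target [ 0.6577 -0.0242  0.24  ] shift [-0.0184  0.0186 -0.0348] twist -0.003
```

View pics/s4.png

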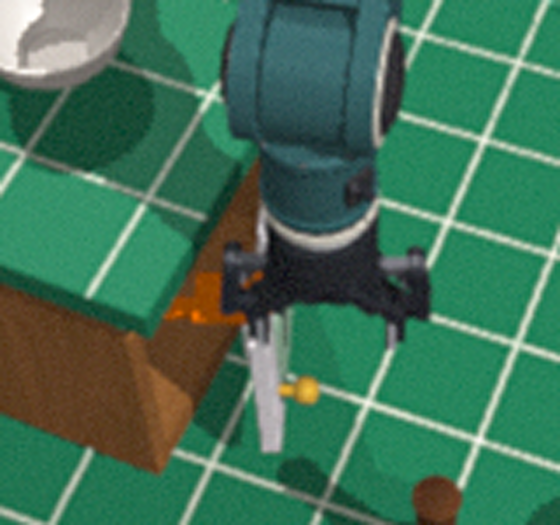

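Picture 5: the fingertip stands on the door's top edge near (260,330) and the gap is wider, with more of the orange pad showing at (210,300). I'll lift and measure the door angle.

Emit:
send_rows(
  series=[
    {"grip":0.085,"tx":0,"ty":0,"tz":-0.03,"twist":0},
    {"grip":0.085,"tx":0,"ty":-0.02,"tz":-0.06,"twist":0},
    {"grip":0.085,"tx":0,"ty":0,"tz":0,"twist":0},
  ],
)

```text
time: 7.28
ee_pos: [0.6649, 0.0231, 0.2979]
eef_rot: [-0.0, 0.986, 0.168, 0.005]
ft_force: [0.2, -0.1, 0.2]
finger_gap: 0.0849
```

```bash
cat >> geo.py <<'E'
def door(s):
    P=cloud(s); im=s['image'].astype(int); ms=bot.masks_of(s,'door')
    d=ms[0]['region']; q=P[d&(im.min(-1)>110)&(s['depth']>0)]
    t=q[(q[:,2]>.208)&(q[:,2]<.226)][:,:2]
    v=cv2.fitLine(t.astype(np.float32),cv2.DIST_HUBER,0,.001,.001).ravel()
    a=(t-v[2:])@v[:2]; e=v[2:]+np.percentile(a,[1,99])[:,None]*v[:2]
    # angle from hinge to median of strip, corrected for half thickness
    c=t-H; r=np.hypot(*c.T); k=r>.08; th=np.arctan2(c[k,1],c[k,0])-np.arcsin(.0075/r[k])-YAW0
    print('p',round(ms[0]['p'],2),'n',len(t),'line ang',round(np.arctan2(v[1],v[0])-YAW0,4),'ends',e.round(4).tolist(),'hinge-ray angle',round(np.median(th),4))
E
python3 - <<'E'
from geo import *
s=snap('scene'); door(s)
goto(.182,.037,.24,.37)
im=s['image'].astype(int);P=cloud(s)
o=(im[...,0]>150)&(im[...,1]<140)&(im[...,2]<70)&(s['depth']>0)&(P[...,2]>.18)&(P[...,2]<.24)&(abs(P[...,0]-.66)<.06)&(abs(P[...,1]+.09)<.05)
q=P[o]; print('orange',len(q),np.median(q,0).round(4),cv2.boxPoints(cv2.minAreaRect(q[:,:2].astype(np.float32))).round(3).tolist())
E
```

```text
p 0.75 n 187 line ang 0.3597 ends [[0.5004, -0.1091], [0.6953, -0.0434]] hinge-ray angle 0.3684
t 7.375 tcp [0.6628 0.0205 0.2926] yaw 0.3344 tilt 0.0014 F [ 0.5 -1.3 -1.2] gap 0.0851 q [ 0.16  0.47 -0.34  1.48  0.16  1.22 -1.44]
target [ 0.6577 -0.0242  0.24  ] shift [-0.0195  0.0405  0.0526] twist -0.0006
orange 301 [ 0.6628 -0.0842  0.2112] [[0.6299999952316284, -0.05999999865889549], [0.6539999842643738, -0.13500000536441803], [0.6980000138282776, -0.12200000137090683], [0.6740000247955322, -0.04600000008940697]]
```

Emit:
send_rows(
  series=[
    {"grip":0.085,"tx":-0.0175,"ty":0.037,"tz":0,"twist":0},
    {"grip":0.085,"tx":0,"ty":0,"tz":0.03,"twist":0},
    {"grip":0.085,"tx":0,"ty":0,"tz":0,"twist":0},
    {"grip":0.085,"tx":0,"ty":0,"tz":0,"twist":0},
  ],
)

```text
time: 7.88
ee_pos: [0.6582, -0.02, 0.2618]
eef_rot: [-0.0, 0.986, 0.166, -0.0]
ft_force: [-0.2, 0.1, -0.3]
finger_gap: 0.0849
```

```bash
python3 - <<'E'
from geo import *
goto(.184,.0405,.215,.365)
E
```

```text
t 7.875 tcp [ 0.6582 -0.02    0.2618] yaw 0.3344 tilt 0.0009 F [-0.2  0.1 -0.3] gap 0.0849 q [ 0.21  0.48 -0.33  1.53  0.17  1.16 -1.39]
target [ 0.6589 -0.0211  0.215 ] shift [0.0004 0.0013 0.0468] twist 0.0044
```

Emit:
send_rows(
  series=[
    {"grip":0.085,"tx":0,"ty":0.001,"tz":0.015,"twist":0},
    {"grip":0.085,"tx":0,"ty":0,"tz":0.015,"twist":0},
    {"grip":0.085,"tx":0,"ty":0,"tz":0.015,"twist":0},
    {"grip":0.085,"tx":0,"ty":0,"tz":0,"twist":0},
    {"grip":0.085,"tx":0,"ty":0,"tz":0,"twist":0},
  ],
)

```text
time: 8.5
ee_pos: [0.6588, -0.0214, 0.2172]
eef_rot: [-0.0, 0.986, 0.166, 0.0]
ft_force: [0.7, -0.4, 0.8]
finger_gap: 0.0848
```

Emit:
send_rows(
  series=[
    {"grip":0.085,"tx":0,"ty":0,"tz":0.005,"twist":0},
    {"grip":0.085,"tx":0,"ty":0,"tz":0.005,"twist":0},
    {"grip":0.085,"tx":0,"ty":0,"tz":0,"twist":0},
  ],
)

```text
time: 8.88
ee_pos: [0.6582, -0.0216, 0.2065]
eef_rot: [-0.0, 0.986, 0.166, -0.0]
ft_force: [0.1, 0.4, -0.2]
finger_gap: 0.0848
```

Emit:
send_rows(
  series=[
    {"grip":0.085,"tx":0,"ty":0,"tz":0.003,"twist":0},
    {"grip":0.085,"tx":0,"ty":0,"tz":0,"twist":0},
  ],
)

```text
time: 9.12
ee_pos: [0.6584, -0.0215, 0.2038]
eef_rot: [-0.0, 0.986, 0.166, -0.0]
ft_force: [0.1, -0.3, -0.0]
finger_gap: 0.085
```

Emit:
send_rows(
  series=[
    {"grip":0.085,"tx":0,"ty":0,"tz":0.003,"twist":0},
    {"grip":0.085,"tx":0,"ty":0,"tz":0,"twist":0},
  ],
)

```text
time: 9.38
ee_pos: [0.6584, -0.0215, 0.2008]
eef_rot: [-0.0, 0.986, 0.166, -0.0]
ft_force: [-0.2, 0.3, -0.5]
finger_gap: 0.0848
```

Emit:
send_rows(
  series=[
    {"grip":0.085,"tx":0,"ty":0,"tz":0.004,"twist":0},
    {"grip":0.085,"tx":0,"ty":0,"tz":0,"twist":0},
  ],
)

```text
time: 9.62
ee_pos: [0.6589, -0.0215, 0.1974]
eef_rot: [0.0, 0.986, 0.166, 0.0]
ft_force: [-0.2, 0.0, 2.9]
finger_gap: 0.0847
```

Emit:
send_rows(
  series=[
    {"grip":0.085,"tx":0,"ty":0,"tz":0.004,"twist":0},
    {"grip":0.085,"tx":0,"ty":0,"tz":0,"twist":0},
  ],
)

```text
time: 9.88
ee_pos: [0.6589, -0.0215, 0.1932]
eef_rot: [0.0, 0.986, 0.166, 0.0]
ft_force: [-0.2, 1.1, 4.5]
finger_gap: 0.0851
```

Emit:
send_rows(
  series=[
    {"grip":0.085,"tx":0,"ty":0,"tz":0.004,"twist":0},
    {"grip":0.085,"tx":0,"ty":0,"tz":0.003,"twist":0},
    {"grip":0.085,"tx":0,"ty":0,"tz":0,"twist":0},
  ],
)

```text
time: 10.25
ee_pos: [0.6589, -0.0215, 0.1867]
eef_rot: [0.0, 0.986, 0.166, 0.0]
ft_force: [-1.1, -0.2, 5.2]
finger_gap: 0.0848
```

```bash
python3 - <<'E'
from geo import *
for th in (.365,.45,.55): goto(.184,.0415,.186,th)
E
```

```text
t 10.25 tcp [ 0.6589 -0.0215  0.1867] yaw 0.3338 tilt 0.001 F [-1.1 -0.2  5.2] gap 0.0848 q [ 0.21  0.55 -0.32  1.6   0.19  1.02 -1.41]
target [ 0.6586 -0.0201  0.186 ] shift [ 0.0002 -0.0014  0.0007] twist 0.0038
t 10.25 tcp [ 0.6589 -0.0215  0.1867] yaw 0.3338 tilt 0.001 F [-1.1 -0.2  5.2] gap 0.0848 q [ 0.21  0.55 -0.32  1.6   0.19  1.02 -1.41]
target [ 0.6496 -0.0068  0.186 ] shift [-0.0039 -0.0169  0.0007] twist -0.0812
t 10.25 tcp [ 0.6589 -0.0215  0.1867] yaw 0.3338 tilt 0.001 F [-1.1 -0.2  5.2] gap 0.0848 q [ 0.21  0.55 -0.32  1.6   0.19  1.02 -1.41]
target [0.6377 0.0077 0.186 ] shift [-0.0105 -0.0346  0.0006] twist -0.1812
```

Emit:
send_rows(
  series=[
    {"grip":0.085,"tx":0,"ty":-0.002,"tz":0.001,"twist":0},
    {"grip":0.085,"tx":-0.001,"ty":-0.0055,"tz":0,"twist":-0.03},
    {"grip":0.085,"tx":-0.001,"ty":-0.0055,"tz":0,"twist":-0.03},
    {"grip":0.085,"tx":-0.001,"ty":-0.0055,"tz":0,"twist":-0.03},
    {"grip":0.085,"tx":0,"ty":0,"tz":0,"twist":0},
  ],
)

```text
time: 10.88
ee_pos: [0.6486, -0.0055, 0.1856]
eef_rot: [0.0, 0.978, 0.21, -0.001]
ft_force: [-2.1, -0.6, 7.5]
finger_gap: 0.0851
```

Emit:
send_rows(
  series=[
    {"grip":0.085,"tx":-0.002,"ty":-0.0092,"tz":0,"twist":-0.05},
    {"grip":0.085,"tx":-0.002,"ty":-0.0092,"tz":0,"twist":-0.05},
    {"grip":0.085,"tx":-0.002,"ty":-0.0092,"tz":0,"twist":-0.05},
    {"grip":0.085,"tx":0,"ty":0,"tz":0,"twist":0},
  ],
)

```text
time: 11.38
ee_pos: [0.6301, 0.0161, 0.1854]
eef_rot: [0.0, 0.959, 0.283, -0.001]
ft_force: [-3.2, -1.8, 6.4]
finger_gap: 0.085
```

```bash
python3 - <<'E'
from geo import *
s=snap('scene'); door(s); goto(.184,.0415,.186,.6)
a=s['image'][120:270,200:360]
cv2.imwrite('pics/s5.png',cv2.resize(a[:,:,::-1],None,fx=3.5,fy=3.5,interpolation=cv2.INTER_CUBIC))
E
```

```text
p 0.56 n 224 line ang 0.613 ends [[0.5053, -0.1067], [0.6717, 0.0019]] hinge-ray angle 0.6031
t 11.475 tcp [0.6304 0.0156 0.1854] yaw 0.5728 tilt 0.0024 F [-3.6 -1.9  6.8] gap 0.0852 q [ 0.2   0.52 -0.38  1.67  0.23  0.99 -1.26]
target [0.6312 0.0146 0.186 ] shift [ 0.0001  0.0013 -0.0006] twist 0.0078
```

View pics/s5.png

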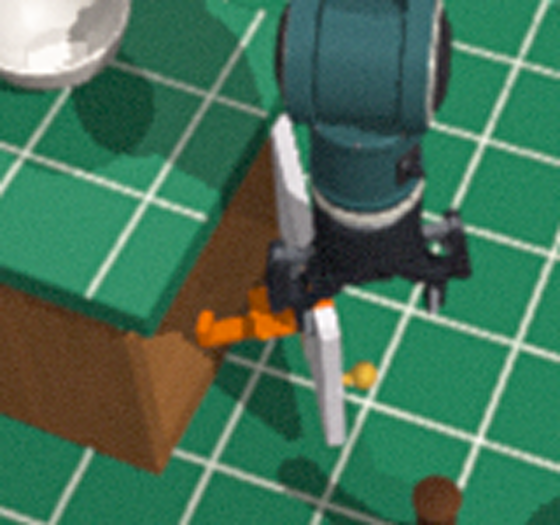

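Picture 6: the catch's hook is out in the open at (205,330) and the door stands at about 0.60 rad, so the keeper has been passed. I'll keep swinging the door.

Emit:
send_rows(
  series=[
    {"grip":0.085,"tx":-0.005,"ty":-0.0182,"tz":0,"twist":-0.1},
    {"grip":0.085,"tx":-0.005,"ty":-0.0182,"tz":0,"twist":-0.1},
    {"grip":0.085,"tx":-0.005,"ty":-0.0182,"tz":0,"twist":-0.1},
    {"grip":0.085,"tx":-0.005,"ty":-0.0182,"tz":0,"twist":-0.1},
    {"grip":0.085,"tx":-0.005,"ty":-0.0182,"tz":0,"twist":-0.1},
    {"grip":0.085,"tx":0,"ty":0,"tz":0,"twist":0},
  ],
)

```text
time: 12.22
ee_pos: [0.5494, 0.0629, 0.1855]
eef_rot: [0.001, 0.859, 0.512, -0.001]
ft_force: [-2.1, -2.1, 6.8]
finger_gap: 0.0854
```

```bash
python3 - <<'E'
from geo import *
s=snap('scene'); door(s); goto(.184,.0415,.186,1.1)
E
```

```text
p 0.89 n 288 line ang 1.1127 ends [[0.4979, -0.1082], [0.5929, 0.0684]] hinge-ray angle 1.0938
t 12.325 tcp [0.5503 0.0625 0.1855] yaw 1.0727 tilt 0.0019 F [-2.5 -2.7  6. ] gap 0.085 q [ 0.25  0.42 -0.53  1.86  0.26  0.93 -0.9 ]
target [0.5508 0.0621 0.186 ] shift [-0.0001  0.0007 -0.0005] twist 0.0077
```

Emit:
send_rows(
  series=[
    {"grip":0.085,"tx":-0.005,"ty":-0.0182,"tz":0,"twist":-0.1},
    {"grip":0.085,"tx":-0.005,"ty":-0.0182,"tz":0,"twist":-0.1},
    {"grip":0.085,"tx":-0.005,"ty":-0.0182,"tz":0,"twist":-0.1},
    {"grip":0.085,"tx":-0.005,"ty":-0.0182,"tz":0,"twist":-0.1},
    {"grip":0.085,"tx":-0.005,"ty":-0.0182,"tz":0,"twist":-0.1},
    {"grip":0.085,"tx":-0.005,"ty":-0.0182,"tz":0,"twist":-0.1},
    {"grip":0.085,"tx":0,"ty":0,"tz":0,"twist":0},
  ],
)

```text
time: 13.2
ee_pos: [0.4387, 0.0606, 0.1856]
eef_rot: [0.001, 0.67, 0.743, -0.0]
ft_force: [-0.6, -1.7, 6.6]
finger_gap: 0.0853
```

```bash
python3 - <<'E'
from geo import *
s=snap('scene'); door(s); goto(.184,.0415,.186,1.7)
E
```

```text
p 0.95 n 326 line ang -1.4422 ends [[0.4748, 0.089], [0.4933, -0.1083]] hinge-ray angle 1.6696
t 13.3 tcp [0.4396 0.0607 0.1857] yaw 1.6727 tilt 0.0021 F [-1.6 -1.5  6.4] gap 0.085 q [ 0.43  0.27 -0.72  2.09  0.23  0.86 -0.33]
target [0.4394 0.0603 0.186 ] shift [-0.0004 -0.0003 -0.0003] twist 0.0077
```

Emit:
send_rows(
  series=[
    {"grip":0.085,"tx":0,"ty":0.005,"tz":0,"twist":0},
    {"grip":0.085,"tx":0,"ty":0,"tz":-0.01,"twist":0},
    {"grip":0.085,"tx":0,"ty":0,"tz":-0.03,"twist":0},
    {"grip":0.085,"tx":0,"ty":0,"tz":-0.05,"twist":0},
    {"grip":0.085,"tx":0,"ty":0,"tz":-0.06,"twist":0},
    {"grip":0.085,"tx":0,"ty":0,"tz":-0.06,"twist":0},
    {"grip":0.085,"tx":0,"ty":0,"tz":0,"twist":0},
    {"grip":0.085,"tx":0,"ty":0,"tz":0,"twist":0},
  ],
)

```text
time: 14.3
ee_pos: [0.4431, 0.0619, 0.3942]
eef_rot: [-0.001, 0.67, 0.743, -0.001]
ft_force: [-0.3, -0.3, 0.0]
finger_gap: 0.0854
```

```bash
python3 - <<'E'
from geo import *
report(); s=snap('scene','s6.png'); door(s); P=cloud(s)
for t in ('bowl','chopper','sieve','pounder'):
    m=bot.masks_of(s,t)[0]; q=P[m['region']&(s['depth']>0)]; print(t,round(m['p'],2),np.round(m['pixel']),np.median(q,0).round(3))
E
```

```text
t 14.3 tcp [0.4431 0.0619 0.3942] yaw 1.674 tilt 0.0016 F [-0.3 -0.3  0. ] gap 0.0854 q [ 0.55  0.02 -0.76  1.81  0.02  1.32 -0.11]
p 0.81 n 379 line ang -1.4774 ends [[0.4814, 0.0879], [0.4929, -0.1085]] hinge-ray angle 1.6407
bowl 0.96 [213. 122.] [ 0.542 -0.271  0.327]
chopper 0.69 [400. 294.] [0.717 0.308 0.098]
sieve 0.95 [453. 232.] [0.449 0.407 0.019]
pounder 0.93 [325. 280.] [0.743 0.113 0.054]
```

View pics/s6.png

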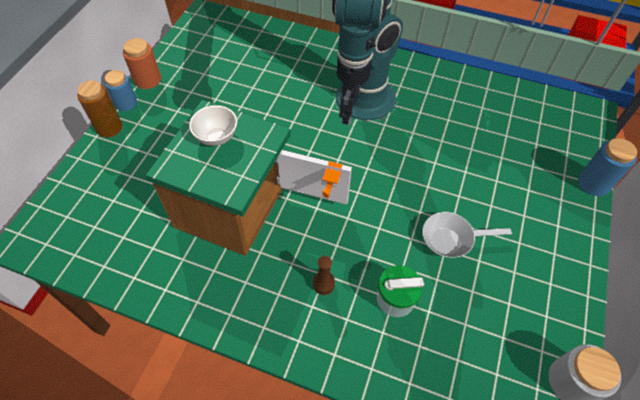

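Picture 7: the door stands wide open at (315,175), square or more to the front, with the catch up at (332,178). The bowl, chopper, sieve and pounder are where they were and the arm is clear. Handing in.

```bash
python3 -c "
from plant import bot
print(bot.close_job())"
```

```text
the job is handed in; nothing more can be done
None
```

The door is open past square and the job is handed in, at 14.3 s of the 38 s allowed.

**How it went:**
- The moves could only turn the tool about its own axis, so I could not lean it outward 30–45° as suggested. I worked with the tool upright and the gripper open, one finger on each side of the door.
- First I pressed lightly on the door's top edge and drew it out to about 0.365 rad, because the gripper linkage would not clear the eave otherwise.
- Then I lowered the inner finger onto the catch pad and pushed it about 12–13 mm down, judged from finger travel and the 5–7 N of spring force. I held it down while pulling the door past the keeper and round to about 1.7 rad, then lifted clear.

**Last checks:**
- **Door:** it reads about 1.64 to 1.66 rad, depending on the method; square is 1.571. It may have eased back a few hundredths of a radian (1.67–1.70 to 1.64–1.66) as the finger left.
- **Other items:** the bowl, chopper, sieve and pounder were within about 3 mm of their first readings, which is measurement noise.
- **Robot:** the wrist force was about zero with the arm clear of everything. The highest force I read was about 15 N, when drawing the door out by its top edge.

My first move call was refused, and nothing moved, because each row has to list every field.

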